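# Hold the key box door open for the fitter

### The job

The black key box lies on its back on the shelf, ready for fitting to the wall, with the tester screwdriver left on its door. Pick the screwdriver up and lay it flat on the shelf clear of the box, without dropping or sweeping it off, then raise the door by its steel handle and hold it open at 60 degrees so that I can reach the fixing holes inside with both hands. The door springs shut by itself, so finish while still holding it steady by the handle, and leave the torch, the cased bulb and the wall plugs where they stand.

Things in the scene. Friction and masses are not known exactly. Their poses are not given: they have to be found in the camera images.
- keybox: Black plastic key box, fixed, lying on its back on the shelf, door uppermost: 180 mm (x) by 230 mm (y), 77 mm high with the door shut. Origin: centre of its underside, on the shelf; x points from the hinge side (nearer the robot base) to the handle side, z up. Hinge line along y at x = -90 mm, z = 73 mm. Walls 4 mm; inside, two low hook strips and two fixing holes.
- door (a joint): Angle of the key box door in rad: 0 shut (level), growing as the handle side rises and swings back towards the hinge side; stop at 1.75. 60 degrees is 1.047. Black panel 183 by 233 mm, 8 mm thick, about 0.28 kg; its weight and a light hinge spring shut it from any angle, so it never stays open alone; holding it takes about 2 to 3 N at the handle.
- door_handle (a point): Middle of the steel D-handle's bar on the door's outer face: round bar 10 mm thick, 68 mm long between two posts, parallel to the hinge, its axis 34 mm off the face. From the hinge line it lies 152 mm along the door and 38 mm at right angles outwards; door shut: at x = 62 mm, z = 111 mm of the box. Axes turn with the door: x hinge to free edge, y along the bar, z out of the outer face.
- door_hinge (a point): Middle of the door's hinge line (fixed), on the box at x = -90 mm, y = 0, z = 73 mm. Its axes turn with the door.
- screwdriver: Tester screwdriver, 186 mm long, about 0.06 kg, at first lying level on the shut door: pale silicone handle with flat sides, 18 mm wide, 16 mm high, 84 mm long; steel shaft 5 mm thick, its tip 135 mm from the origin along +x. Origin: on its underside, below the middle of the handle (the end cap reaches 51 mm behind it); z up as it lies.
- screwdriver_mid (a point): Point on the axis of the screwdriver in the middle of its handle, 8 mm above the underside; the place to grip it (balance point about 8 mm further towards the tip).
- torch: Steel torch standing on its head: 45 mm wide at the foot, 33 mm above, 150 mm high, 0.22 kg. Origin: centre of its underside. To be left alone.
- bulb_case: Glass bulb in a clear upright case, 67 by 67 mm, 118 mm high, 0.09 kg. Origin: centre of its underside. To be left alone.
- plug_a: Orange plastic wall plug lying on the shelf, 48 mm long (its x), 13 mm thick. Origin: middle of its underside. To be left alone.
- plug_b: The second, equal wall plug, lying within about 45 mm of the first. To be left alone.
Things that resemble listed ones, but are neither listed nor needed, are in the scene too. What is meant by the screwdriver is not orange or red, and is the larger of those in its own colour.

How it is judged:
By the outcome, as a careful person would: the job done as asked, in the order asked, and still so for the second after the job is handed in, while the arm keeps its last pose, push and grip.
It also fails if it takes over 61 s, if anything falls off the work surface, if the arm or the gripper's body presses on something with over 40 N, if the wrist force passes 120 N, or if a joint passes its speed limit or range.

### The arm

A 6-joint arm with a two-finger parallel gripper is mounted at the origin on the work surface. World frame = base frame: x ahead of the robot, y to its left, z up, the work surface at z = 0. Lengths are in m, angles in rad, forces in N, time in s.
With the tool pointing down it reaches from about 0.35 to 0.975 m from the base axis. Payload 4.9 kg.
Tool frame: the origin (TCP) lies midway between the tips of the shut fingers; the grasp point (between the pads) lies 19 mm behind it; z points along the fingers, y is the direction in which the jaws open and shut (so a half turn about z gives the same grasp; the last joint's range is limited). The gripper opens to 85 mm and grips with 20 to 120 N. Pads are 22 mm wide; open, the fingers measure 114 mm over their backs; the gripper's body (76 mm by 85 mm) begins 54 mm behind the grasp point. The pads swing forward as they close: fully open they stand 13 mm farther back than shut.
Start: joints at [-1.468, 0.053, 1.613, -0, 1.476, -0.119], TCP at [0.137, -0.61, 0.21] pointing down, gripper open.
Joint ranges: [-3.01, 3.01], [-1.01, 2.22], [0.06, 2.58], [-1.02, 4.17], [0.09, 2.62], [-3.14, 3.14]. Speed limits (rad/s): [2.57, 2.57, 3.14, 3.14, 3.14, 3.14].

### API

Orientations are given as a rotation vector (axis times angle).
In Python, from station import ctrl gives the robot as it stands.
- The arm moves only by the tool jog_arm, never from a script. Its argument "steps" is a list of rows, each an object of numbers: "dx", "dy", "dz": the shift along the world's x, y, z in units of 60 mm (1.0 is 60 mm); "twist": the turn about the world's z in units of 10 degrees (1.0 is 10 degrees). A call has 1 to 5 rows; each row is the pose to reach, as a shift and turn from the pose measured when the call began; what a row does not reach only later rows make up. A row lasts 1/8 s, in which the tool goes at most 62.5 mm and 10.7 degrees, less where a joint would pass 70% of its speed; a pose out of reach is approached as far as the arm can. A call with a gripper value outside its range is refused whole. "gripper" is the closure in counts, from 0 (fully open) to 255 (shut), set as the call begins (left out, the last holds). The fingers move at their own pace and stop on an object; "newtons" is the grip in N (left out, the last holds). Time passes only in rows, so rows that repeat a pose let the fingers close. It gives the time, the measured TCP pose, the force and the opening at its end, in the units of the state.
- ctrl.get_obs(): the state, without advancing time (a new reading comes with each control period).
- ctrl.get_image(name): name is "side" or "top"; returns a dict with "frame" (400x640x3 uint8, red, green, blue), "range_z" (400x640 float32, m along the optical axis (not along the pixel's ray), 0 where there is no reading), "fx", "fy", "cx", "cy" (pixels), "extrinsics" (4x4, takes a point from camera to world coordinates). Camera axes: x right, y down, z forward; pixel columns grow to the right and rows downward; lengths in m; the calibration is good to about 2 mm. A picture is of the moment at which its call begins.
- ctrl.finish_job(): hands the job in, once; it reports no verdict.
The state is a dict: "t": time; "q": joint angles; "dq": joint speeds; "effort": joint torques, N m; "tool_pos": TCP position; "tool_rot": TCP orientation; "contact_force": force on the tool from outside, world axes, zero at the start; "wrist_torque": the same for the moment, N m; "opening": finger opening in m.
Only numpy, scipy, OpenCV 4.12 (cv2) and the standard library are available. Lean on these libraries where they do the work, as an engineer would, in place of code of your own. Each camera call takes 0.05 s, during which the arm holds its last target.

## Working session

There is one attempt and no reset: what is moved stays moved. The work goes in short steps, Python scripts to look and compute and a tool call to move; the robot and the scene stay as the last step left them, time stands still between calls to the robot, and variables do not carry over. Pictures are saved under pics/ and viewed, and the job is handed in when it is done.

Besides the shell and the picture viewer there is one more tool, called after "Request:" as name(argument=value, ...), one argument or row to a line, values as JSON. jog_arm: Moves the arm, as the interface text tells. Its arguments: {"type":"object","properties":{"steps":{"type":"array"},"gripper":{"type":"number"},"newtons":{"type":"number"}},"required":["steps"]}

```bash
ls; mkdir -p pics; cat > h.py <<'E'
import numpy as np, cv2
from station import ctrl
from scipy.spatial.transform import Rotation as R
def grab(n):
    d=ctrl.get_image(n); return d
def pts(d):
    z=d['range_z']; v,u=np.mgrid[0:z.shape[0],0:z.shape[1]]
    c=np.stack([(u-d['cx'])/d['fx']*z,(v-d['cy'])/d['fy']*z,z,np.ones_like(z)],-1)
    return (c@np.array(d['extrinsics']).T)[...,:3]
def ray(d,u,v,h):
    E=np.array(d['extrinsics']); r=E[:3,:3]@np.array([(u-d['cx'])/d['fx'],(v-d['cy'])/d['fy'],1]); o=E[:3,3]
    return o+r*(h-o[2])/r[2]
def save(n,im): cv2.imwrite('pics/'+n+'.png',im[...,::-1])
E
python3 - <<'E'
from h import *
o=ctrl.get_obs(); print(o)
for n in('side','top'):
    d=grab(n); save(n+'0',d['frame']); np.save(n+'0.npy',d,allow_pickle=True); print(d['fx'],d['cx'],d['cy'],np.round(d['extrinsics'],3))
E
```

```text
pics
{'t': 0.0, 'q': array([-1.46799000e+00,  5.33604290e-02,  1.61429432e+00, -2.02511038e-05,
        1.47600989e+00, -1.18972964e-01]), 'dq': array([-3.82616388e-04, -1.68350482e-04, -9.18178072e-04, -2.12960189e-03,
        5.30252766e-04, -8.47621610e-05]), 'effort': array([ 8.17147593e-04, -3.93676043e+01, -3.70180678e+01, -1.05868410e-04,
        7.03051468e-03,  6.33809591e-06]), 'tool_pos': array([ 0.1374202 , -0.60901829,  0.20886067]), 'tool_rot': array([-3.12023743e+00, -3.47430292e-01,  5.35168132e-06]), 'contact_force': array([ 0.20966959, -0.51310952, -0.38138639]), 'wrist_torque': array([-0.01717905,  0.01830007,  0.03213885]), 'opening': 0.08544926982817724}
509.2832321099312 321.4390076043432 201.21753624954982 [[ 0.988 -0.118  0.097  0.421]
 [-0.153 -0.714  0.683 -0.848]
 [-0.012 -0.69  -0.724  1.004]
 [ 0.     0.     0.     1.   ]]
473.7260753881284 316.36337216868503 202.98267969014432 [[-0.02  -0.996  0.082  0.42 ]
 [-1.     0.021  0.006  0.025]
 [-0.008 -0.082 -0.997  1.504]
 [ 0.     0.     0.     1.   ]]
```

View pics/side0.png

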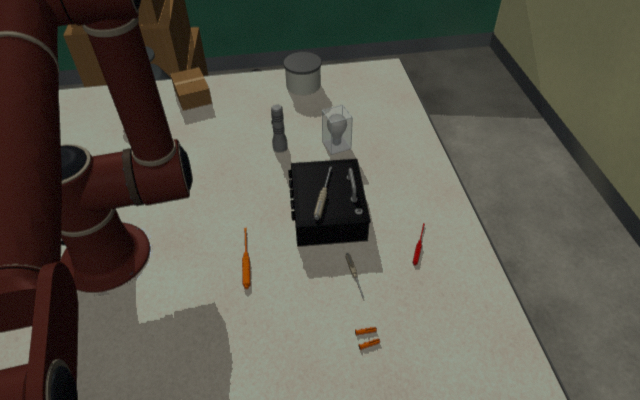

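View pics/top0.png

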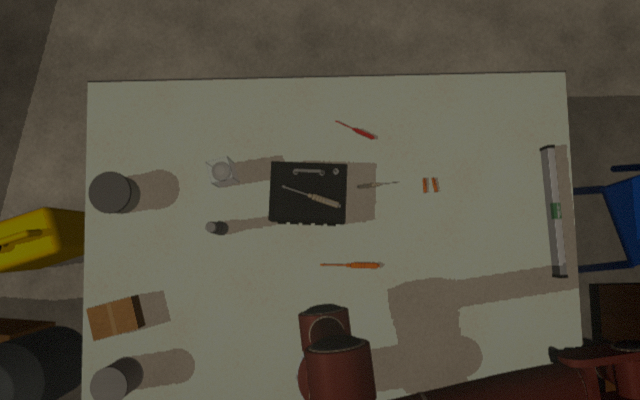

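Candidates for the screwdriver in the top picture:
- a pale one on the box door at (312,195)
- a smaller pale one on the shelf at (378,184)
- an orange one at (352,265)
- a red one at (357,130)

By the description it should be the pale one on the door, so I'll check that in a crop and measure it.

```bash
python3 - <<'E'
from h import *
t=np.load('top0.npy',allow_pickle=True).item(); s=np.load('side0.npy',allow_pickle=True).item()
a=cv2.resize(t['frame'][150:240,255:410],None,fx=5,fy=5,interpolation=cv2.INTER_CUBIC)
save('crop_t0',np.clip(a*1.6,0,255).astype(np.uint8))
b=cv2.resize(s['frame'][150:300,270:390],None,fx=4,fy=4,interpolation=cv2.INTER_CUBIC)
save('crop_s0',np.clip(b*1.6,0,255).astype(np.uint8))
for n,d in(('top',t),('side',s)):
    P=pts(d); g=d['frame'].astype(int)
    z=P[...,2]; ok=(d['range_z']>0)&(P[...,0]>.3)&(P[...,0]<.85)&(abs(P[...,1])<.4)
    print(n,'shelf z',np.median(z[ok&(z<.03)]))
    box=ok&(z>.06)&(z<.085)&(g.max(-1)<60)
    k,l,st,c=cv2.connectedComponentsWithStats(box.astype(np.uint8)); i=1+st[1:,4].argmax(); m=l==i
    print('door z',np.median(z[m]),st[i]); r=cv2.minAreaRect(P[m][:,:2].astype(np.float32)); print(r, cv2.boxPoints(r))
    # things above door
    lo,hi=P[m].min(0),P[m].max(0)
    ins=ok&(P[...,0]>lo[0])&(P[...,0]<hi[0])&(P[...,1]>lo[1])&(P[...,1]<hi[1])
    k,l,st,c=cv2.connectedComponentsWithStats((ins&(g.sum(-1)>150)).astype(np.uint8))
    for i in range(1,k):
        if st[i,4]>8:
            Q=P[l==i]; print(st[i],c[i].round(1),'xyz med',np.median(Q,0).round(3),'zmin/max',np.percentile(Q[:,2],[5,95]).round(3), cv2.minAreaRect(Q[:,:2].astype(np.float32)))
    tall=ok&(z>.02)
E
```

```text
top shelf z -0.0006749214222048217
door z 0.07600207956511107 [ 268  161   79   65 4180]
((0.5686197876930237, 0.060079410672187805), (0.23273827135562897, 0.18939208984375), 86.39974975585938) [[ 0.46680325 -0.05011363]
 [ 0.65582156 -0.06200649]
 [ 0.6704363   0.17027245]
 [ 0.481418    0.18216531]]
[278 161  26   2  29] [290.9 161.4] xyz med [0.667 0.105 0.074] zmin/max [0.07  0.079] ((0.666792631149292, 0.11012966930866241), (0.0759420320391655, 0.004729801788926125), 84.71986389160156)
[329 163  17   1  17] [337. 163.] xyz med [ 0.658 -0.031  0.076] zmin/max [0.072 0.08 ] ((0.6581868529319763, -0.031530383974313736), (0.04894654452800751, 0.0010577653301879764), 89.607177734375)
[270 165   1  16  16] [270.  172.5] xyz med [ 0.645  0.181 -0.   ] zmin/max [-0.004  0.072] ((0.6393928527832031, 0.17962855100631714), (0.05925940349698067, 0.0053642219863832), 7.460684776306152)
[293 168  32   8 122] [307.8 170.8] xyz med [0.632 0.055 0.111] zmin/max [0.074 0.117] ((0.6306471824645996, 0.05588662624359131), (0.09428466856479645, 0.013181973248720169), 86.7761459350586)
[333 168   6   
[... 1369 characters left out ...]
 ((0.6294342279434204, 0.07241972535848618), (0.12307776510715485, 0.014987755566835403), 85.3050308227539)
[286 184   9  31  94] [289.2 197.6] xyz med [0.47  0.12  0.001] zmin/max [-0.003  0.074] ((0.4718874394893646, 0.09423418343067169), (0.17305265367031097, 0.011664662510156631), 89.87029266357422)
[355 209   8   5  36] [358.3 210.9] xyz med [ 0.63  -0.022  0.079] zmin/max [0.076 0.083] ((0.630770742893219, -0.02073702961206436), (0.022097570821642876, 0.01740170456469059), 77.6446304321289)
[291 216  83  36 394] [323.6 241.2] xyz med [ 0.521 -0.052 -0.   ] zmin/max [-0.004  0.004] ((0.565003514289856, -0.002177588641643524), (0.1164814680814743, 0.19834791123867035), 89.49665069580078)
```

```bash
ls pics
```

```text
crop_s0.png
crop_t0.png
side0.png
top0.png
```

View pics/crop_t0.png

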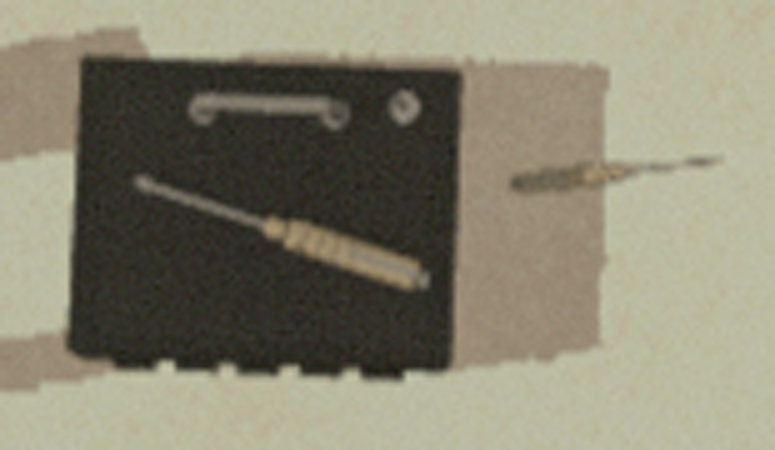

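View pics/crop_s0.png

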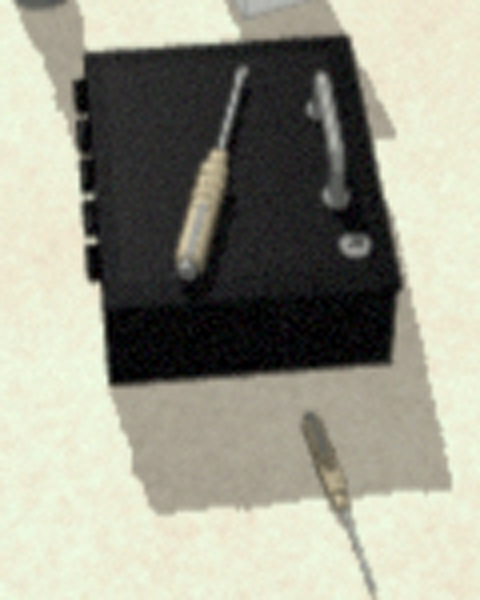

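The crops confirm it. The pale screwdriver on the door (handle at about (325,200), tip at (282,186)) is clearly larger than the pale one on the shelf. Next I'll get precise numbers for it, the handle and the surroundings.

```bash
python3 - <<'E'
from h import *
t=np.load('top0.npy',allow_pickle=True).item(); s=np.load('side0.npy',allow_pickle=True).item()
def driver(d,win):
    g=d['frame'].astype(int); m=np.zeros(g.shape[:2],np.uint8); u0,v0,u1,v1=win
    m[v0:v1,u0:u1]=(g[v0:v1,u0:u1].sum(-1)>150)
    k,l,st,c=cv2.connectedComponentsWithStats(m); i=1+st[1:,4].argmax()
    v,u=np.nonzero(l==i); X=np.array([ray(d,a,b,.0845)[:2] for a,b in zip(u,v)])
    vx,vy,x0,y0=cv2.fitLine(X.astype(np.float32),cv2.DIST_HUBER,0,.001,.001).ravel()
    a=np.array([vx,vy]); a*=np.sign(a[1]); pr=(X-[x0,y0])@a; print('len',np.ptp(pr),'ang',np.degrees(np.arctan2(a[1],a[0])))
    w=np.abs((X-[x0,y0])@np.array([-a[1],a[0]]))
    cap=np.array([x0,y0])+a*pr.min(); tip=np.array([x0,y0])+a*pr.max()
    print('cap',cap,'tip',tip,'mid from cap',cap+.051*a,'from tip',tip-.135*a)
driver(t,(276,180,345,212)); driver(s,(310,164,334,222))
for n,u,v,h in [('plugs',425,185,.006),('plugs',436,185,.006),('pale2a',358,186,.005),('pale2b',399,182,.005),('orange a',320,265,.01),('orange b',383,265,.01),('red a',336,121,.01),('red b',377,138,.01)]:
    print(n,ray(t,u,v,h).round(3))
P=pts(t)
for w in[(205,155,240,187),(203,215,232,238)]:
    Q=P[w[1]:w[3],w[0]:w[2]].reshape(-1,3); Q=Q[Q[:,2]>.02]; print(Q.min(0),Q.max(0))
# handle bar
for d in(t,s):
    P=pts(d); z=P[...,2]; m=(z>.105)&(z<.125)&(abs(P[...,0]-.63)<.03)&(abs(P[...,1]-.05)<.06); Q=P[m]; print('bar',len(Q),np.median(Q,0),cv2.minAreaRect(Q[:,:2].astype(np.float32)))
o=ctrl.get_obs(); M=R.from_rotvec(o['tool_rot']).as_matrix(); print('jaw dir',np.degrees(np.arctan2(M[1,1],M[0,1])),M[:,2].round(3))
E
```

```text
len 0.18593788349776988 ang 69.81142
cap [ 0.52695435 -0.03736936] tip [0.59112359 0.13714483] mid from cap [0.54455502 0.01049728] from tip [0.54453358 0.01043899]
len 0.18616043308278446 ang 69.745445
cap [ 0.52205177 -0.03346926] tip [0.58649894 0.14117973] mid from cap [0.53970754 0.0143771 ] from tip [0.53976308 0.01452761]
plugs [ 0.593 -0.312  0.006]
plugs [ 0.592 -0.347  0.006]
pale2a [ 0.595 -0.099  0.005]
pale2b [ 0.605 -0.23   0.005]
orange a [0.348 0.027 0.01 ]
orange b [ 0.344 -0.17   0.01 ]
red a [ 0.805 -0.034  0.01 ]
red b [ 0.747 -0.164  0.01 ]
[0.41980958 0.02486149 0.02084357] [0.68319667 0.36158625 1.50416305]
[0.41980958 0.02486149 0.02200956] [0.49124806 0.35277733 1.50416305]
bar 97 [0.63313595 0.05938786 0.1137345 ] ((0.6340959668159485, 0.055041711777448654), (0.08623893558979034, 0.010214225389063358), 87.03939056396484)
bar 96 [0.62784071 0.05072487 0.11388182] ((0.6283373236656189, 0.0552721731364727), (0.08390268683433533, 0.009865103289484978), 86.42252349853516)
jaw dir -77.29441801155815 [-0.     0.002 -1.   ]
```

Both views agree: length 186 mm, axis at 69.8°. I'll use the mean mid-point (0.542, 0.0125). The bar is at about (0.631, 0.055, 0.109–0.111), and the box is turned by -3.2°. The laying spot is about (0.455, -0.26), with the driver's axis left as it is; it is clear of the orange driver (x 0.345), the small pale one (x 0.60) and the box. Now moving above the driver.

Request:
jog_arm(
  steps=[
    {"dx": 0.45,"dy": 0.69,"twist": 0.38},
    {"dx": 0.9,"dy": 1.38,"twist": 0.76},
    {"dx": 1.35,"dy": 2.07,"twist": 1.14},
    {"dx": 1.8,"dy": 2.76,"twist": 1.52},
    {"dx": 2.25,"dy": 3.45,"twist": 1.9},
  ],
  gripper=90,
  newtons=40,
)

```text
validation failed for argument at $.st...
```

Request:
jog_arm(
  steps=[
    {"dx": 0.45,"dy": 0.69,"twist": 0.38},
    {"dx": 0.9,"dy": 1.38,"twist": 0.76},
    {"dx": 1.35,"dy": 2.07,"twist": 1.14},
    {"dx": 1.8,"dy": 2.76,"twist": 1.52},
    {"dx": 2.25,"dy": 3.45,"twist": 1.9},
  ],
)

```text
validation failed for argument at $.st...
```

Request:
jog_arm(
  steps=[
    {"dx": 0.45,"dy": 0.69,"dz": 0.0,"twist": 0.38},
    {"dx": 0.9,"dy": 1.38,"dz": 0.0,"twist": 0.76},
    {"dx": 1.35,"dy": 2.07,"dz": 0.0,"twist": 1.14},
    {"dx": 1.8,"dy": 2.76,"dz": 0.0,"twist": 1.52},
    {"dx": 2.25,"dy": 3.45,"dz": 0.0,"twist": 1.9},
  ],
  gripper=90,
  newtons=40,
)

```text
t: 0.72
tool_pos: [0.2729, -0.4004, 0.2084]
tool_rot: [-3.019, -0.86, 0.0]
contact_force: [0.9, 0.1, 0.0]
opening: 0.0552
```

Request:
jog_arm(
  steps=[
    {"dx": 0.45,"dy": 0.69,"dz": 0.0,"twist": 0.38},
    {"dx": 0.9,"dy": 1.38,"dz": 0.0,"twist": 0.76},
    {"dx": 1.35,"dy": 2.07,"dz": 0.0,"twist": 1.14},
    {"dx": 1.8,"dy": 2.76,"dz": 0.0,"twist": 1.52},
    {"dx": 2.25,"dy": 3.45,"dz": 0.0,"twist": 1.9},
  ],
)

```text
t: 1.35
tool_pos: [0.4084, -0.1918, 0.2081]
tool_rot: [-2.834, -1.35, 0.001]
contact_force: [-0.6, -0.5, 0.0]
opening: 0.0553
```

Request:
jog_arm(
  steps=[
    {"dx": 0.45,"dy": 0.69,"dz": 0.0,"twist": 0.38},
    {"dx": 0.9,"dy": 1.38,"dz": 0.0,"twist": 0.76},
    {"dx": 1.35,"dy": 2.07,"dz": 0.0,"twist": 1.14},
    {"dx": 1.8,"dy": 2.76,"dz": 0.0,"twist": 1.52},
    {"dx": 2.25,"dy": 3.45,"dz": 0.0,"twist": 1.9},
  ],
)

```text
t: 1.98
tool_pos: [0.5438, 0.0168, 0.2076]
tool_rot: [-2.57, -1.802, 0.003]
contact_force: [0.6, -0.6, 1.0]
opening: 0.0552
```

```bash
cat > st.py <<'E'
from h import *
o=ctrl.get_obs(); M=R.from_rotvec(o['tool_rot']).as_matrix(); print(o['t'],o['tool_pos'].round(4),'jaw',np.degrees(np.arctan2(M[1,1],M[0,1])).round(2),'F',o['contact_force'].round(2),'op',round(o['opening'],4),'q',o['q'].round(2), M[:,2].round(3))
E
python3 st.py; python3 - <<'E'
from h import *
for n in('side','top'):
    d=grab(n); save(n+'1',d['frame'])
    w=(150,250,270,390) if n=='side' else (150,240,255,410)
    save(n+'1c',cv2.resize(d['frame'][w[0]:w[1],w[2]:w[3]],None,fx=5,fy=5))
E
```

```text
1.975 [0.5438 0.0168 0.2076] jaw -19.93 F [ 0.64 -0.58  1.03] op 0.0552 q [-0.11 -0.14  1.8   0.    1.48  0.24] [-0.003  0.001 -1.   ]
```

View pics/side1c.png

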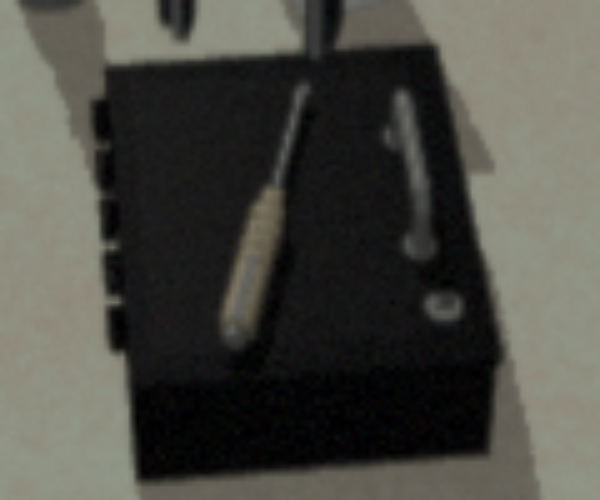

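```bash
python3 - <<'E'
from h import *
s=np.load('side0.npy',allow_pickle=True).item()
for u,v in((178,37),(320,55)): print(ray(s,270+u/5,150+v/5,.203))
E
```

```text
[0.5136371  0.05585931 0.203     ]
[0.57779328 0.03217935 0.203     ]
```

Request:
jog_arm(
  steps=[
    {"dx": -0.04,"dy": -0.07,"dz": -0.5,"twist": 0.0},
    {"dx": -0.04,"dy": -0.07,"dz": -1.0,"twist": 0.0},
    {"dx": -0.04,"dy": -0.07,"dz": -1.5,"twist": 0.0},
    {"dx": -0.04,"dy": -0.07,"dz": -1.9,"twist": 0.0},
    {"dx": -0.04,"dy": -0.07,"dz": -2.1,"twist": 0.0},
  ],
)

```text
t: 2.7
tool_pos: [0.5405, 0.014, 0.0793]
tool_rot: [-2.565, -1.803, 0.006]
contact_force: [-0.1, -1.1, 0.4]
opening: 0.0553
```

Request:
jog_arm(
  steps=[
    {"dx": 0.0,"dy": 0.0,"dz": 0.0,"twist": 0.0},
    {"dx": 0.0,"dy": 0.0,"dz": 0.0,"twist": 0.0},
    {"dx": 0.0,"dy": 0.0,"dz": 0.0,"twist": 0.0},
    {"dx": 0.0,"dy": 0.0,"dz": 0.0,"twist": 0.0},
  ],
  gripper=255,
  newtons=40,
)

```text
t: 3.2
tool_pos: [0.5411, 0.014, 0.0802]
tool_rot: [-2.566, -1.804, 0.004]
contact_force: [-0.8, 0.5, 0.1]
opening: -0.0002
```

```bash
python3 st.py; python3 - <<'E'
from h import *
for n in('side','top'):
    d=grab(n); 
    w=(150,250,270,390) if n=='side' else (150,240,255,410)
    save(n+'2c',cv2.resize(d['frame'][w[0]:w[1],w[2]:w[3]],None,fx=5,fy=5))
E
```

```text
3.2 [0.5411 0.014  0.0802] jaw -19.8 F [-0.76  0.51  0.08] op -0.0002 q [-0.11 -0.03  1.92  0.    1.25  0.23] [-0.005  0.003 -1.   ]
```

View pics/side2c.png

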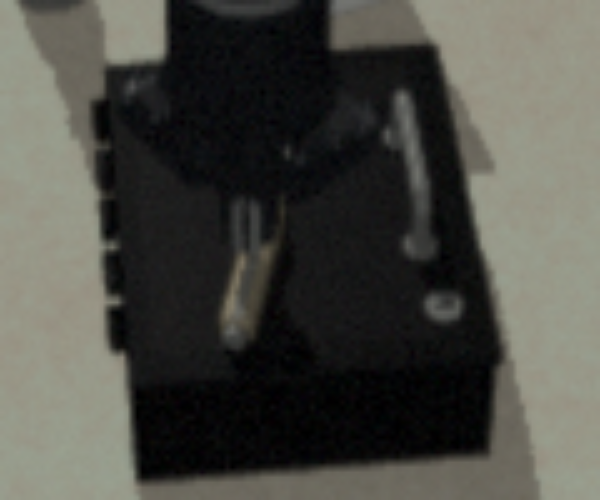

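```bash
python3 - <<'E'
from h import *
a=cv2.imread('pics/side1c.png'); b=cv2.imread('pics/side2c.png')
c=np.hstack([a[:,80:460],b[:,80:460]]); cv2.imwrite('pics/cmp2.png',np.clip(c.astype(float)*2.2,0,255))
t=cv2.imread('pics/top2c.png'); cv2.imwrite('pics/top2d.png',np.clip(t.astype(float)*2.2,0,255))
s=np.load('side0.npy',allow_pickle=True).item()
for z in(.08,.085,.0925): print(z,ray(s,270+245/5,150+245/5,z))
E
```

```text
0.08 [0.54037686 0.03278999 0.08      ]
0.085 [0.53973263 0.02802118 0.085     ]
0.0925 [0.53876629 0.02086796 0.0925    ][ WARN:0@0.668] global loadsave.cpp:1063 imwrite_ Unsupported depth image for selected encoder is fallbacked to CV_8U.
```

View pics/cmp2.png

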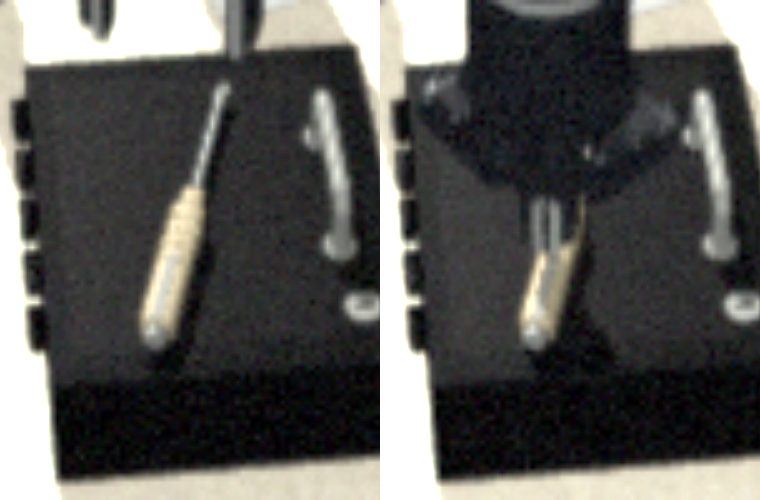

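View pics/top2d.png

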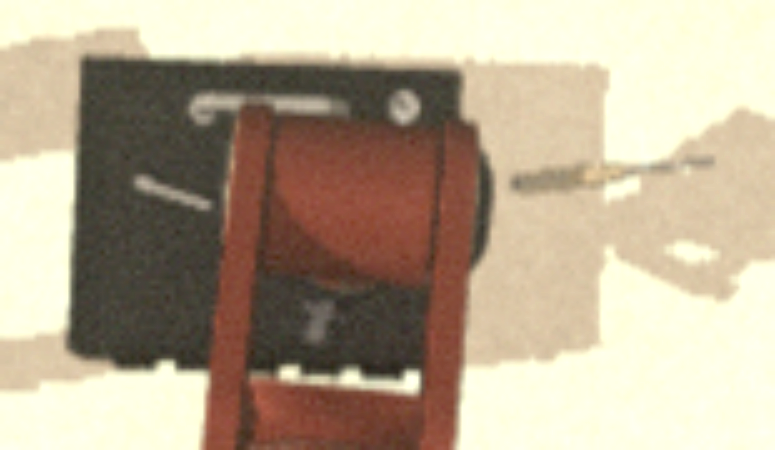

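```bash
python3 - <<'E'
from h import *
d=grab('side'); np.save('side2.npy',d,allow_pickle=True); P=pts(d)
print('z'); print((P[190:214:2,312:330:2,2]*1000).round().astype(int))
print('y'); print((P[190:214:2,312:330:2,1]*1000).round().astype(int))
print('x'); print((P[198,308:334:2,0]*1000).round().astype(int))
E
```

```text
z
[[ 77 135 139 140 137 143 144  89  77]
 [ 75 127 134 137 134 131 133  94  75]
 [ 77 119 125 127 128 124 126  92  76]
 [ 77 113 119 118 122 117 117  87  77]
 [ 75  77 109 111 111 113 107  75  81]
 [ 79  77  73 102 105  94  89  78  77]
 [ 77  74  78  93  92  94  92  80  76]
 [ 76  78  78  88  94  94  84  75  79]
 [ 77  74  91  94  93  90  75  81  75]
 [ 75  78  92  93  88  89  76  75  73]
 [ 76  74  88  92  91  90  79  75  75]
 [ 76  89  92  96  90  81  79  77  72]]
y
[[ 71  12   7   6   7   1  -1  52  63]
 [ 65  13   6   1   4   6   3  40  58]
 [ 56  15   7   4   3   6   4  35  50]
 [ 49  14   6   7   2   6   5  33  42]
 [ 43  41  10   7   6   4   8  38  32]
 [ 33  34  37   9   5  15  19  28  29]
 [ 28  30  26  11  11   8   9  20  23]
 [ 22  19  19   8   2   2  10  18  13]
 [ 14  16   0  -4  -3  -1  11   5  10]
 [ 10   6  -8  -9  -5  -7   4   4   5]
 [  2   3 -11 -15 -15 -15  -5  -3  -3]
 [ -5 -17 -20 -25 -21 -13 -12 -11  -7]]
x
[514 519 524 529 530 534 539 544 549 559 563 569 574]
```

The close came up empty. Depth shows the shut fingertips at z ≈ 0.10–0.105, while the reported TCP is 0.080, so they closed just above the handle top (0.093). In x and y they agree. The driver hasn't moved. I'll reopen, go lower by the measured gap, and watch the force.

Request:
jog_arm(
  steps=[
    {"dx": 0.0,"dy": 0.0,"dz": 0.0,"twist": 0.0},
    {"dx": 0.0,"dy": 0.0,"dz": 0.0,"twist": 0.0},
    {"dx": 0.0,"dy": 0.0,"dz": 0.0,"twist": 0.0},
    {"dx": 0.0,"dy": 0.0,"dz": 0.0,"twist": 0.0},
  ],
  gripper=90,
)

```text
t: 3.85
tool_pos: [0.5406, 0.0141, 0.0796]
tool_rot: [-2.566, -1.803, 0.005]
contact_force: [0.0, -1.2, -0.2]
opening: 0.0554
```

Request:
jog_arm(
  steps=[
    {"dx": 0.0,"dy": 0.0,"dz": -0.1,"twist": 0.0},
    {"dx": 0.0,"dy": 0.0,"dz": -0.2,"twist": 0.0},
    {"dx": 0.0,"dy": 0.0,"dz": -0.3,"twist": 0.0},
    {"dx": 0.0,"dy": 0.0,"dz": -0.3,"twist": 0.0},
  ],
)

```text
t: 4.35
tool_pos: [0.5399, 0.0141, 0.0606]
tool_rot: [-2.565, -1.803, 0.007]
contact_force: [-0.1, -0.6, -0.0]
opening: 0.0555
```

```bash
python3 st.py; python3 - <<'E'
from h import *
d=grab('side'); np.save('side3.npy',d,allow_pickle=True)
a=cv2.resize(d['frame'][150:250,290:370],None,fx=7,fy=6).astype(float)*2.2
save('side3c',np.clip(a,0,255).astype(np.uint8))
E
```

```text
4.35 [0.5399 0.0141 0.0606] jaw -19.8 F [-0.14 -0.56 -0.01] op 0.0555 q [-0.11 -0.    1.93  0.    1.22  0.23] [-0.008  0.003 -1.   ]
```

View pics/side3c.png

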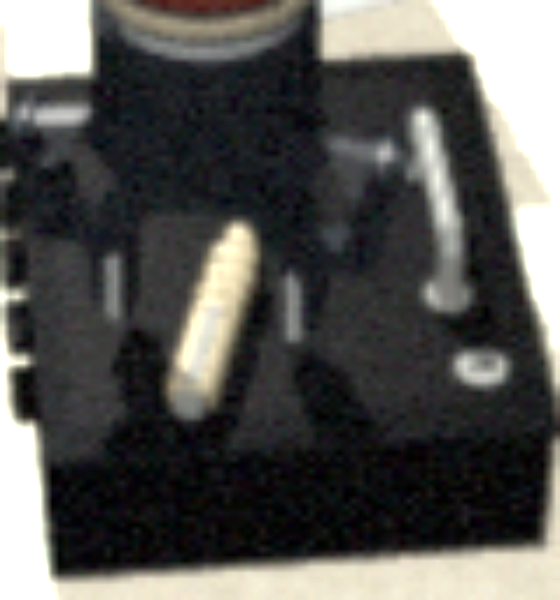

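The fingers straddle the handle evenly (strip ends at crop (113,315) and (293,340), handle between them). Closing.

Request:
jog_arm(
  steps=[
    {"dx": 0.0,"dy": 0.0,"dz": 0.0,"twist": 0.0},
    {"dx": 0.0,"dy": 0.0,"dz": 0.0,"twist": 0.0},
    {"dx": 0.0,"dy": 0.0,"dz": 0.0,"twist": 0.0},
    {"dx": 0.0,"dy": 0.0,"dz": 0.0,"twist": 0.0},
  ],
  gripper=255,
  newtons=40,
)

```text
t: 4.9
tool_pos: [0.5406, 0.0141, 0.0615]
tool_rot: [-2.565, -1.803, 0.005]
contact_force: [-0.4, -0.1, 1.6]
opening: 0.0168
```

```bash
python3 st.py; python3 - <<'E'
from h import *
d=grab('side'); np.save('side4.npy',d,allow_pickle=True)
a=cv2.resize(d['frame'][150:250,290:370],None,fx=7,fy=6).astype(float)*2.2
save('side4c',np.clip(a,0,255).astype(np.uint8))
P=pts(d)
print((P[194:216:2,310:330:2,2]*1000).round().astype(int))
E
```

```text
4.9 [0.5406 0.0141 0.0615] jaw -19.79 F [-0.39 -0.07  1.56] op 0.0168 q [-0.11 -0.    1.93  0.    1.22  0.23] [-0.006  0.003 -1.   ]
[[123 126 126 118  77  90  94 132 131 127]
 [ 76 109 120 111  93  91  93 124 126 120]
 [ 76 107 112 106  93  93  92 111 112 111]
 [ 73  98 104  98  92  95  94 109 104 106]
 [ 80  90  98  90  93  93  94 103 101  94]
 [ 79  76  88  92  93  93  93  93  92  75]
 [ 80  74  77  92  93  94  93  86  76  75]
 [ 78  76  77  93  96  93  87  80  75  79]
 [ 78  81  91  92  96  92  72  77  76  76]
 [ 77  79  92  93  90  92  74  80  76  77]
 [ 78  77  91  92  92  89  77  77  73  76]]
```

View pics/side4c.png

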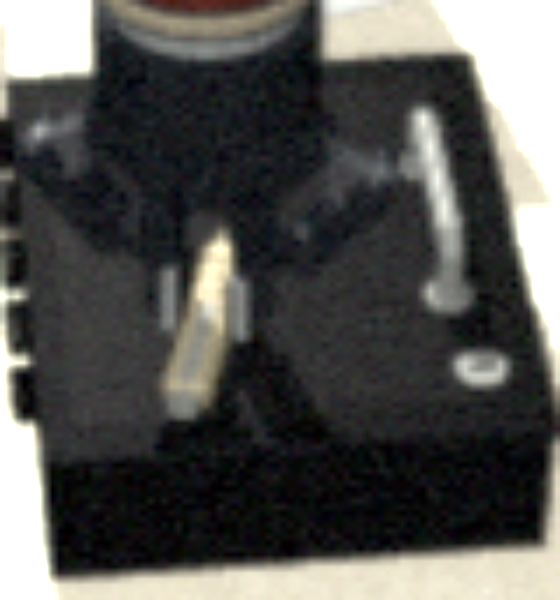

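Request:
jog_arm(
  steps=[
    {"dx": 0.0,"dy": 0.0,"dz": 0.1,"twist": 0.0},
    {"dx": 0.0,"dy": 0.0,"dz": 0.25,"twist": 0.0},
    {"dx": 0.0,"dy": 0.0,"dz": 0.4,"twist": 0.0},
    {"dx": 0.0,"dy": 0.0,"dz": 0.55,"twist": 0.0},
  ],
)

```text
t: 5.45
tool_pos: [0.5408, 0.0141, 0.0954]
tool_rot: [-2.566, -1.803, 0.005]
contact_force: [0.0, -0.0, -0.1]
opening: 0.0163
```

```bash
python3 st.py; python3 - <<'E'
from h import *
d=grab('side'); np.save('side5.npy',d,allow_pickle=True)
a=cv2.resize(d['frame'][130:250,280:380],None,fx=6,fy=5).astype(float)*2.2
save('side5c',np.clip(a,0,255).astype(np.uint8))
E
```

```text
5.45 [0.5408 0.0141 0.0954] jaw -19.79 F [ 0.03 -0.02 -0.07] op 0.0163 q [-0.11 -0.04  1.91  0.    1.28  0.23] [-0.006  0.003 -1.   ]
```

View pics/side5c.png

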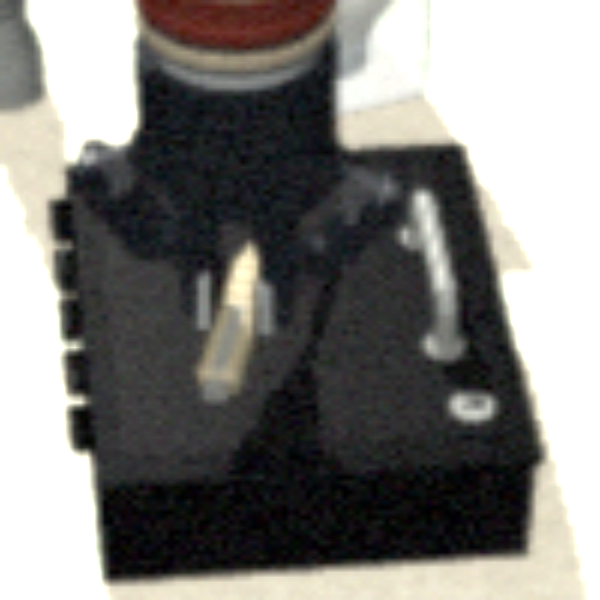

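It is lifted and held level. Carrying it to the laying spot.

Request:
jog_arm(
  steps=[
    {"dx": 0.0,"dy": 0.0,"dz": 0.4,"twist": 0.0},
    {"dx": -0.1,"dy": -0.4,"dz": 0.7,"twist": 0.0},
    {"dx": -0.3,"dy": -1.0,"dz": 0.8,"twist": 0.0},
    {"dx": -0.5,"dy": -1.6,"dz": 0.8,"twist": 0.0},
    {"dx": -0.7,"dy": -2.2,"dz": 0.8,"twist": 0.0},
  ],
)

```text
t: 6.12
tool_pos: [0.4994, -0.1191, 0.1453]
tool_rot: [-2.567, -1.805, 0.001]
contact_force: [0.1, -0.7, -0.4]
opening: 0.0166
```

Request:
jog_arm(
  steps=[
    {"dx": -0.2,"dy": -0.6,"dz": 0.0,"twist": 0.0},
    {"dx": -0.4,"dy": -1.2,"dz": 0.0,"twist": 0.0},
    {"dx": -0.6,"dy": -1.8,"dz": 0.0,"twist": 0.0},
    {"dx": -0.73,"dy": -2.3,"dz": 0.0,"twist": 0.0},
    {"dx": -0.73,"dy": -2.3,"dz": 0.0,"twist": 0.0},
  ],
)

```text
t: 6.75
tool_pos: [0.4551, -0.2587, 0.1456]
tool_rot: [-2.57, -1.801, 0.001]
contact_force: [1.1, 1.3, -0.7]
opening: 0.0165
```

```bash
python3 st.py; python3 - <<'E'
from h import *
d=grab('side'); np.save('side6.npy',d,allow_pickle=True)
a=cv2.resize(d['frame'][150:350,200:420],None,fx=3.5,fy=3).astype(float)*1.6
save('side6c',np.clip(a,0,255).astype(np.uint8))
E
```

```text
6.75 [ 0.4551 -0.2587  0.1456] jaw -19.95 F [ 1.15  1.25 -0.71] op 0.0165 q [-0.66 -0.14  1.91  0.    1.38 -0.31] [-0.002  0.002 -1.   ]
```

View pics/side6c.png

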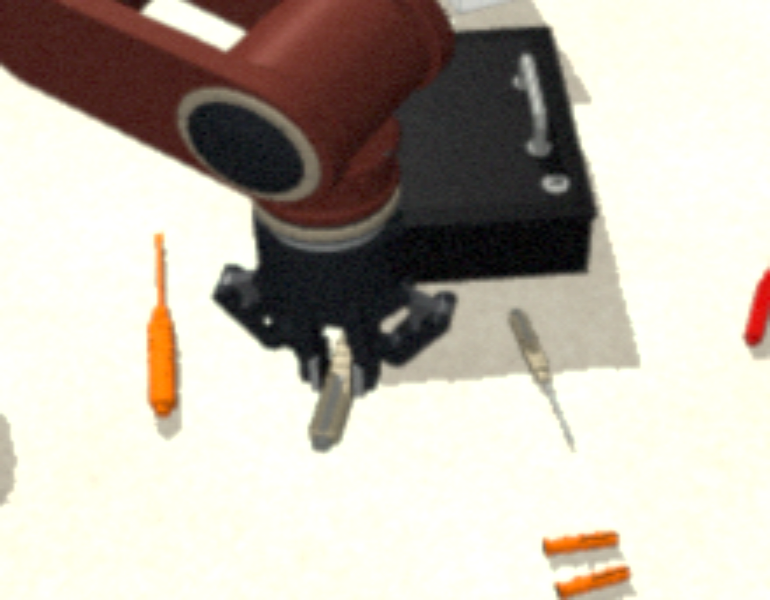

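Request:
jog_arm(
  steps=[
    {"dx": 0.0,"dy": 0.0,"dz": -0.5,"twist": 0.0},
    {"dx": 0.0,"dy": 0.0,"dz": -1.0,"twist": 0.0},
    {"dx": 0.0,"dy": 0.0,"dz": -1.5,"twist": 0.0},
    {"dx": 0.0,"dy": 0.0,"dz": -2.0,"twist": 0.0},
    {"dx": 0.0,"dy": 0.0,"dz": -2.4,"twist": 0.0},
  ],
)

```text
t: 7.42
tool_pos: [0.4554, -0.256, 0.0002]
tool_rot: [-2.566, -1.804, 0.001]
contact_force: [0.1, -0.9, -1.5]
opening: 0.0165
```

Request:
jog_arm(
  steps=[
    {"dx": 0.0,"dy": 0.0,"dz": -0.1,"twist": 0.0},
    {"dx": 0.0,"dy": 0.0,"dz": -0.17,"twist": 0.0},
    {"dx": 0.0,"dy": 0.0,"dz": -0.17,"twist": 0.0},
  ],
)

```text
t: 7.8
tool_pos: [0.4561, -0.2561, -0.0092]
tool_rot: [-2.567, -1.805, -0.0]
contact_force: [0.7, -0.4, -0.8]
opening: 0.0167
```

```bash
python3 st.py; python3 - <<'E'
from h import *
d=grab('side'); np.save('side7.npy',d,allow_pickle=True)
a=cv2.resize(d['frame'][220:330,240:360],None,fx=6,fy=5).astype(float)*1.6
save('side7c',np.clip(a,0,255).astype(np.uint8))
E
```

```text
7.8 [ 0.4561 -0.2561 -0.0092] jaw -19.77 F [ 0.73 -0.45 -0.81] op 0.0167 q [-0.65  0.06  2.    0.    1.08 -0.31] [-0.002  0.003 -1.   ]
```

View pics/side7c.png

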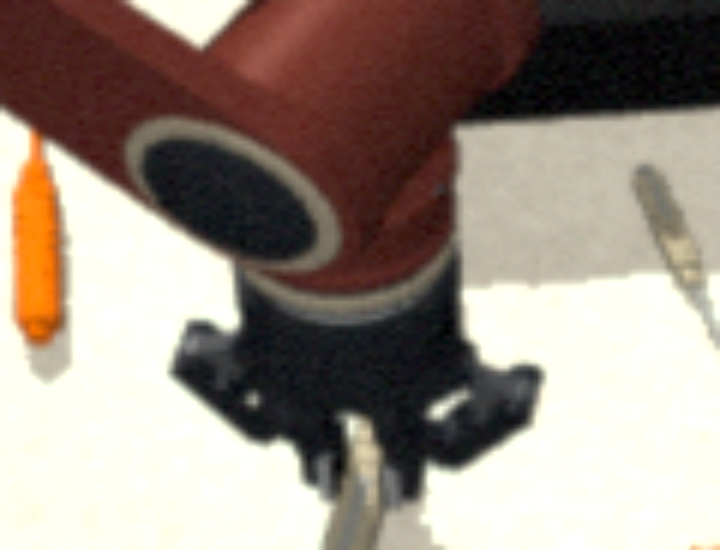

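Request:
jog_arm(
  steps=[
    {"dx": 0.0,"dy": 0.0,"dz": -0.04,"twist": 0.0},
    {"dx": 0.0,"dy": 0.0,"dz": -0.08,"twist": 0.0},
    {"dx": 0.0,"dy": 0.0,"dz": -0.08,"twist": 0.0},
  ],
)

```text
t: 8.22
tool_pos: [0.456, -0.2563, -0.0139]
tool_rot: [-2.567, -1.805, -0.0]
contact_force: [0.2, -0.0, 0.3]
opening: 0.0166
```

Request:
jog_arm(
  steps=[
    {"dx": 0.0,"dy": 0.0,"dz": -0.02,"twist": 0.0},
    {"dx": 0.0,"dy": 0.0,"dz": -0.02,"twist": 0.0},
  ],
)

```text
t: 8.48
tool_pos: [0.456, -0.2563, -0.0152]
tool_rot: [-2.567, -1.805, -0.0]
contact_force: [0.8, 0.1, -0.2]
opening: 0.0167
```

```bash
python3 st.py; python3 - <<'E'
from h import *
d=grab('side'); np.save('side8.npy',d,allow_pickle=True)
a=cv2.resize(d['frame'][290:340,270:340],None,fx=8,fy=8).astype(float)*1.3
save('side8c',np.clip(a,0,255).astype(np.uint8))
P=pts(d); m=P[300:340,280:330]
print((m[::3,::3,2]*1000).round().astype(int))
E
```

```text
8.475 [ 0.456  -0.2563 -0.0152] jaw -19.79 F [ 0.79  0.12 -0.24] op 0.0167 q [-0.66  0.07  2.    0.    1.07 -0.31] [-0.002  0.003 -1.   ]
[[ 83  60  62 109 137 140 142 139 139 107 110 112 109 101 104 101 105]
 [ 80  63  65  90  95  85  89 100 105  98  93   0  66  91  96 103 102]
 [ 67  68  62  82  85  52  -1  15  88  91  59  59  64  83  93  98  97]
 [ -3  56  51  61  60  52  -1  17  79  81  58  63  71  80  83  -1   2]
 [ -1  -1  -1  49  53  43  16  20  54  60  56  65  65  68   3  -2  -1]
 [ -3  -3  -1   0  33  36  15  15  43  51  31  52  52  -1   0   0  -1]
 [ -3   1  -3  -1  16  22  17  17  32  28  15   1  -2  -1  -2   0  -1]
 [  0   3   0  -3   0  14  16  16  21  16   4  -4  -2   2  -1   0   1]
 [  0   4   2   1   1  12  18  17   4   0  -1  -4  -1  -2  -1  -1   1]
 [  0   0   0   0   2  17  14  20   0   2   1  -3   0  -2   1   1   0]
 [  1  -2  -3   2  -4  17  17  15   3   0  -1  -2   1   1  -2   1  -1]
 [  0  -1   1  -1  -2  17  13  11  -2   0  -1  -2  -2  -3  -2   1  -1]
 [ -2  -1  -1   0  -1  14  12   1   0   2   1   2   2  -2   1  -1  -1]
 [ -1  -2  -1   2  -1  12  11   1  -3   1   0  -1  -1  -2   0   0   3]]
```

View pics/side8c.png

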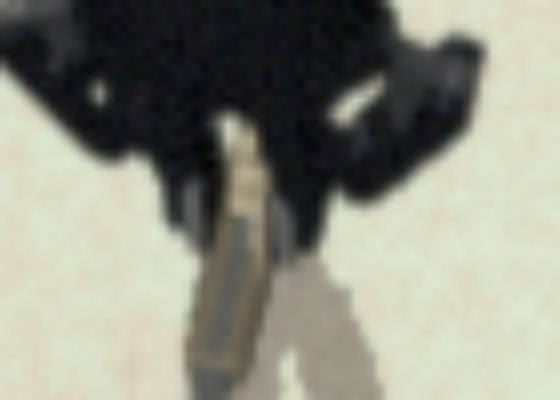

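Handle top is at about 16 mm, its own height, so it is resting on or within a millimetre of the shelf. One more small step, then release with a partial opening.

Request:
jog_arm(
  steps=[
    {"dx": 0.0,"dy": 0.0,"dz": -0.02,"twist": 0.0},
    {"dx": 0.0,"dy": 0.0,"dz": -0.02,"twist": 0.0},
  ],
)

```text
t: 8.78
tool_pos: [0.456, -0.2563, -0.0152]
tool_rot: [-2.567, -1.804, 0.001]
contact_force: [-3.7, 3.0, 8.0]
opening: 0.0167
```

Request:
jog_arm(
  steps=[
    {"dx": 0.0,"dy": 0.0,"dz": -0.02,"twist": 0.0},
    {"dx": 0.0,"dy": 0.0,"dz": -0.02,"twist": 0.0},
  ],
)

```text
t: 9.02
tool_pos: [0.456, -0.2563, -0.0152]
tool_rot: [-2.566, -1.804, 0.001]
contact_force: [-3.8, 2.6, 8.3]
opening: 0.0169
```

Contact at 8 N. Releasing and rising.

Request:
jog_arm(
  steps=[
    {"dx": 0.0,"dy": 0.0,"dz": 0.0,"twist": 0.0},
    {"dx": 0.0,"dy": 0.0,"dz": 0.0,"twist": 0.0},
    {"dx": 0.0,"dy": 0.0,"dz": 0.0,"twist": 0.0},
  ],
  gripper=110,
)

```text
t: 9.4
tool_pos: [0.4559, -0.2563, -0.0154]
tool_rot: [-2.565, -1.804, 0.001]
contact_force: [-0.3, -0.6, 0.3]
opening: 0.0482
```

Request:
jog_arm(
  steps=[
    {"dx": 0.0,"dy": 0.0,"dz": 0.1,"twist": 0.0},
    {"dx": 0.0,"dy": 0.0,"dz": 0.3,"twist": 0.0},
    {"dx": 0.0,"dy": 0.0,"dz": 0.8,"twist": 0.0},
    {"dx": 0.0,"dy": 0.0,"dz": 1.5,"twist": 0.0},
    {"dx": 0.0,"dy": 0.0,"dz": 2.2,"twist": 0.0},
  ],
)

```text
t: 10.02
tool_pos: [0.456, -0.2563, 0.1188]
tool_rot: [-2.566, -1.804, 0.001]
contact_force: [0.5, -0.1, -0.8]
opening: 0.0488
```

Request:
jog_arm(
  steps=[
    {"dx": 0.0,"dy": 0.0,"dz": 0.7,"twist": 0.0},
    {"dx": 0.0,"dy": 0.0,"dz": 1.4,"twist": 0.3},
    {"dx": 0.2,"dy": 0.4,"dz": 1.6,"twist": 0.7},
    {"dx": 0.4,"dy": 1.0,"dz": 1.6,"twist": 1.1},
    {"dx": 0.6,"dy": 1.6,"dz": 1.6,"twist": 1.6},
  ],
)

```text
t: 10.65
tool_pos: [0.4924, -0.1595, 0.2164]
tool_rot: [-2.289, -2.148, 0.001]
contact_force: [0.4, -0.1, -0.4]
opening: 0.0488
```

```bash
python3 st.py; python3 - <<'E'
from h import *
for n in('side','top'):
    d=grab(n); np.save(n+'9.npy',d,allow_pickle=True)
    save(n+'9',np.clip(d['frame'].astype(float)*1.4,0,255).astype(np.uint8))
E
```

```text
10.65 [ 0.4924 -0.1595  0.2164] jaw -3.65 F [ 0.38 -0.1  -0.44] op 0.0488 q [-0.46 -0.21  1.85  0.    1.5  -0.39] [-0.002  0.001 -1.   ]
```

View pics/side9.png

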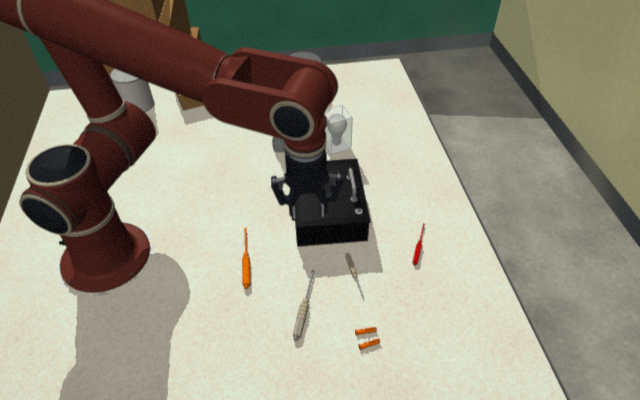

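View pics/top9.png

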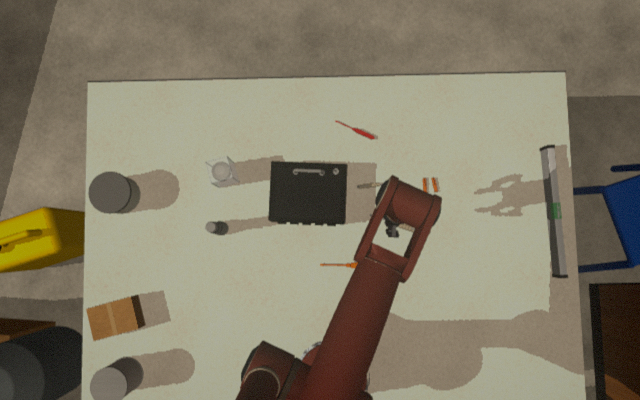

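The driver lies flat on the shelf at side pixel (303,310), clear of everything; the plugs, small driver, torch and bulb are unmoved. Next, move over the D-handle with the jaws across the bar.

Request:
jog_arm(
  steps=[
    {"dx": 0.45,"dy": 0.7,"dz": 0.0,"twist": 0.0},
    {"dx": 0.9,"dy": 1.4,"dz": 0.0,"twist": 0.0},
    {"dx": 1.4,"dy": 2.2,"dz": 0.0,"twist": 0.0},
    {"dx": 1.9,"dy": 3.0,"dz": 0.0,"twist": 0.05},
    {"dx": 2.31,"dy": 3.57,"dz": 0.0,"twist": 0.05},
  ],
)

```text
t: 11.38
tool_pos: [0.6323, 0.0578, 0.2167]
tool_rot: [-2.277, -2.161, -0.001]
contact_force: [0.5, 0.2, -0.1]
opening: 0.0485
```

Request:
jog_arm(
  steps=[
    {"dx": 0.0,"dy": 0.0,"dz": -0.5,"twist": 0.0},
    {"dx": 0.0,"dy": 0.0,"dz": -1.0,"twist": 0.0},
    {"dx": 0.0,"dy": 0.0,"dz": -1.2,"twist": 0.0},
    {"dx": 0.0,"dy": 0.0,"dz": -1.2,"twist": 0.0},
  ],
)

```text
t: 11.88
tool_pos: [0.6318, 0.0572, 0.1443]
tool_rot: [-2.277, -2.159, 0.001]
contact_force: [1.1, 0.5, 0.3]
opening: 0.0488
```

```bash
python3 st.py; python3 - <<'E'
from h import *
d=grab('side'); np.save('side10.npy',d,allow_pickle=True)
a=cv2.resize(d['frame'][130:250,280:400],None,fx=5,fy=5).astype(float)*2.2
save('side10c',np.clip(a,0,255).astype(np.uint8))
s=np.load('side0.npy',allow_pickle=True).item()
E
```

```text
11.875 [0.6318 0.0572 0.1443] jaw -3.05 F [1.11 0.47 0.28] op 0.0488 q [-0.03  0.12  1.65  0.    1.37  0.02] [-0.003  0.002 -1.   ]
```

View pics/side10c.png

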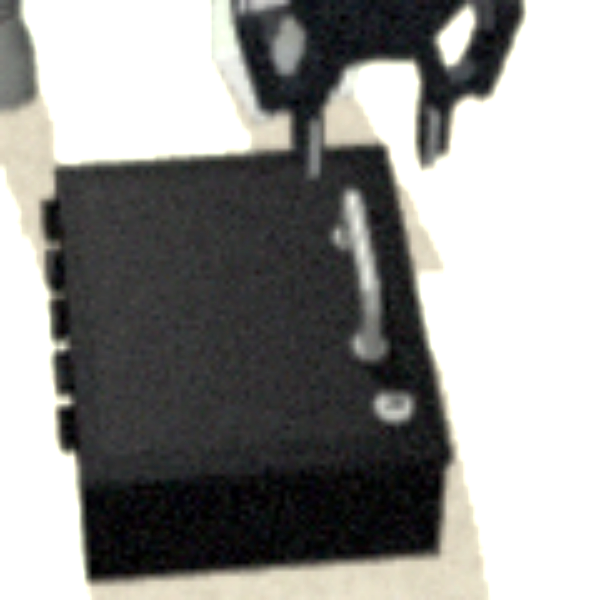

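Request:
jog_arm(
  steps=[
    {"dx": 0.0,"dy": -0.03,"dz": -0.3,"twist": 0.0},
    {"dx": 0.0,"dy": -0.03,"dz": -0.6,"twist": 0.0},
    {"dx": 0.0,"dy": -0.03,"dz": -0.9,"twist": 0.0},
    {"dx": 0.0,"dy": -0.03,"dz": -1.15,"twist": 0.0},
    {"dx": 0.0,"dy": -0.03,"dz": -1.15,"twist": 0.0},
  ],
)

```text
t: 12.55
tool_pos: [0.6311, 0.0555, 0.0741]
tool_rot: [-2.276, -2.158, 0.003]
contact_force: [-0.8, -0.1, -0.2]
opening: 0.0488
```

```bash
python3 st.py; python3 - <<'E'
from h import *
d=grab('side'); np.save('side11.npy',d,allow_pickle=True)
a=cv2.resize(d['frame'][130:250,280:400],None,fx=5,fy=5).astype(float)*2.2
save('side11c',np.clip(a,0,255).astype(np.uint8))
E
```

```text
12.55 [0.6311 0.0555 0.0741] jaw -3.04 F [-0.77 -0.13 -0.17] op 0.0488 q [-0.03  0.19  1.7   0.    1.26  0.02] [-0.005  0.002 -1.   ]
```

View pics/side11c.png

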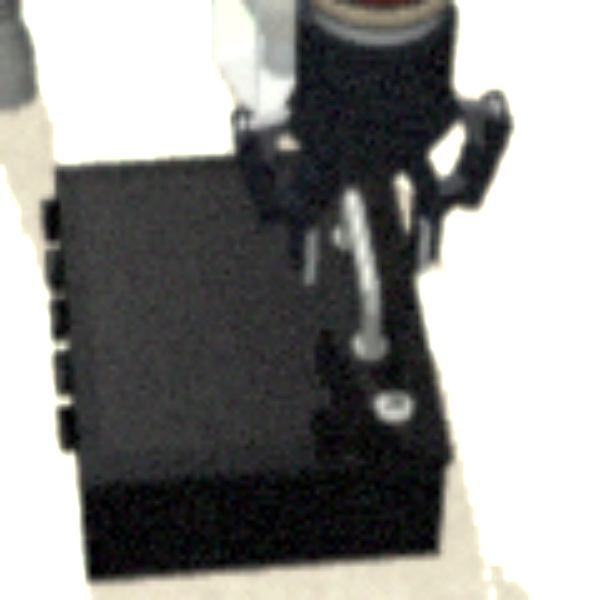

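The fingers straddle the bar (crop 310 and 425, bar at 366). Closing.

Request:
jog_arm(
  steps=[
    {"dx": 0.0,"dy": 0.0,"dz": 0.0,"twist": 0.0},
    {"dx": 0.0,"dy": 0.0,"dz": 0.0,"twist": 0.0},
    {"dx": 0.0,"dy": 0.0,"dz": 0.0,"twist": 0.0},
    {"dx": 0.0,"dy": 0.0,"dz": 0.0,"twist": 0.0},
  ],
  gripper=255,
  newtons=40,
)

```text
t: 13.1
tool_pos: [0.6305, 0.0557, 0.0756]
tool_rot: [-2.275, -2.158, 0.005]
contact_force: [-5.7, -0.1, 3.1]
opening: 0.0082
```

```bash
python3 st.py; python3 - <<'E'
from h import *
th=np.radians(np.arange(0,61,5)); x=152*np.cos(th)-38*np.sin(th)-152; z=152*np.sin(th)+38*np.cos(th)-38
y=-np.radians(3.2)*x
for a,b,c,d in zip(np.degrees(th),x,y,z): print(round(a),(np.array([b,c,d])/60).round(3))
E
```

```text
13.1 [0.6305 0.0557 0.0756] jaw -3.04 F [-5.74 -0.08  3.07] op 0.0082 q [-0.03  0.19  1.7   0.    1.26  0.02] [-0.006  0.002 -1.   ]
0 [ 0. -0.  0.]
5 [-0.065  0.004  0.218]
10 [-0.148  0.008  0.43 ]
15 [-0.25   0.014  0.634]
20 [-0.369  0.021  0.828]
25 [-0.505  0.028  1.011]
30 [-0.656  0.037  1.182]
35 [-0.821  0.046  1.339]
40 [-1.     0.056  1.48 ]
45 [-1.19   0.066  1.606]
50 [-1.39   0.078  1.714]
55 [-1.599  0.089  1.805]
60 [-1.815  0.101  1.877]
```

Request:
jog_arm(
  steps=[
    {"dx": -0.02,"dy": 0.0,"dz": 0.08,"twist": 0.0},
    {"dx": -0.06,"dy": 0.0,"dz": 0.22,"twist": 0.0},
    {"dx": -0.15,"dy": 0.01,"dz": 0.43,"twist": 0.0},
    {"dx": -0.25,"dy": 0.01,"dz": 0.63,"twist": 0.0},
    {"dx": -0.37,"dy": 0.02,"dz": 0.83,"twist": 0.0},
  ],
)

```text
t: 13.72
tool_pos: [0.6086, 0.057, 0.1272]
tool_rot: [-2.276, -2.159, 0.002]
contact_force: [3.3, 2.1, -2.9]
opening: 0.0085
```

```bash
python3 st.py; python3 - <<'E'
from h import *
d=grab('side'); np.save('side12.npy',d,allow_pickle=True)
a=cv2.resize(d['frame'][110:250,270:410],None,fx=4,fy=4).astype(float)*2.2
save('side12c',np.clip(a,0,255).astype(np.uint8))
E
```

```text
13.725 [0.6086 0.057  0.1272] jaw -3.04 F [ 3.28  2.06 -2.91] op 0.0085 q [-0.03  0.09  1.72  0.    1.34  0.02] [-0.004  0.002 -1.   ]
```

View pics/side12c.png

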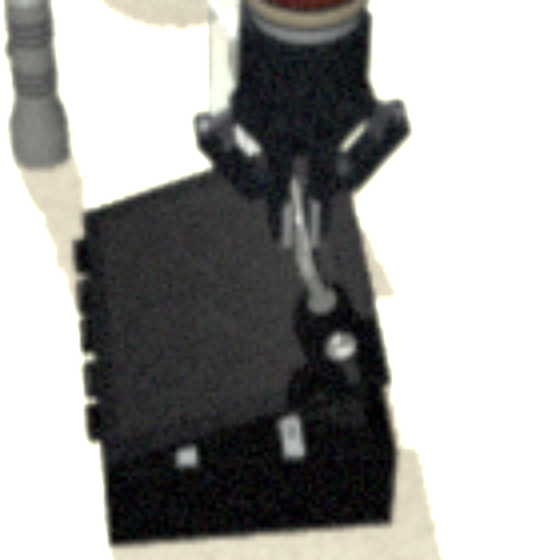

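The door is rising with the handle (about 20°). Continuing along the arc.

Request:
jog_arm(
  steps=[
    {"dx": -0.14,"dy": 0.01,"dz": 0.15,"twist": 0.0},
    {"dx": -0.29,"dy": 0.02,"dz": 0.32,"twist": 0.0},
    {"dx": -0.46,"dy": 0.02,"dz": 0.48,"twist": 0.0},
    {"dx": -0.64,"dy": 0.03,"dz": 0.62,"twist": 0.0},
    {"dx": -0.82,"dy": 0.04,"dz": 0.75,"twist": 0.0},
  ],
)

```text
t: 14.4
tool_pos: [0.5601, 0.0599, 0.1761]
tool_rot: [-2.278, -2.161, -0.005]
contact_force: [5.8, 2.5, 0.7]
opening: 0.008
```

```bash
python3 st.py; python3 - <<'E'
from h import *
d=grab('side'); np.save('side13.npy',d,allow_pickle=True)
a=cv2.resize(d['frame'][90:250,270:410],None,fx=4,fy=3.75).astype(float)*2.2
save('side13c',np.clip(a,0,255).astype(np.uint8))
E
```

```text
14.4 [0.5601 0.0599 0.1761] jaw -3.02 F [5.8  2.51 0.71] op 0.008 q [-0.03 -0.07  1.79  0.    1.42  0.02] [ 0.001  0.003 -1.   ]
```

View pics/side13c.png

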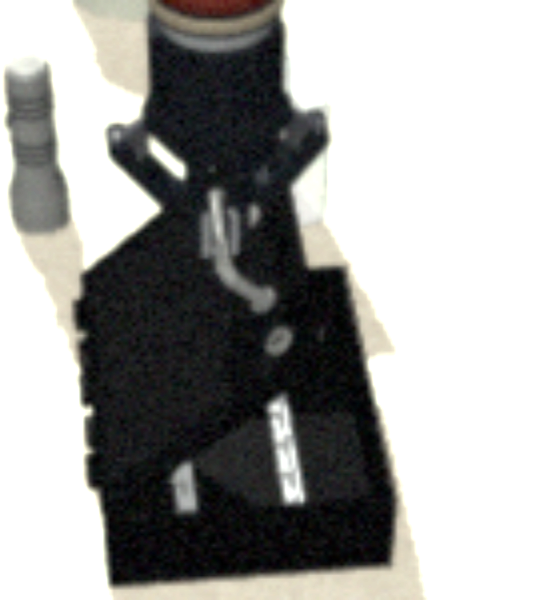

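Request:
jog_arm(
  steps=[
    {"dx": -0.11,"dy": 0.01,"dz": 0.02,"twist": 0.0},
    {"dx": -0.22,"dy": 0.01,"dz": 0.05,"twist": 0.0},
    {"dx": -0.43,"dy": 0.02,"dz": 0.14,"twist": 0.0},
    {"dx": -0.62,"dy": 0.03,"dz": 0.2,"twist": 0.0},
    {"dx": -0.62,"dy": 0.03,"dz": 0.2,"twist": 0.0},
  ],
)

```text
t: 15.08
tool_pos: [0.5247, 0.0621, 0.1933]
tool_rot: [2.276, 2.16, 0.015]
contact_force: [6.1, 1.8, 8.8]
opening: 0.0081
```

```bash
cat > ang.py <<'E'
import sys
from h import *
k=sys.argv[1]
d=grab('side'); np.save('side%s.npy'%k,d,allow_pickle=True)
a=cv2.resize(d['frame'][90:250,270:410],None,fx=4,fy=3.75).astype(float)*2.2
save('side%sc'%k,np.clip(a,0,255).astype(np.uint8))
t=grab('top'); np.save('top%s.npy'%k,t,allow_pickle=True)
a=cv2.resize(t['frame'][130:250,230:390],None,fx=4.5,fy=4.5).astype(float)*2.2
save('top%sc'%k,np.clip(a,0,255).astype(np.uint8))
E
python3 st.py; python3 ang.py 14; python3 st.py
```

```text
15.075 [0.5247 0.0621 0.1933] jaw -3.0 F [6.11 1.83 8.8 ] op 0.0081 q [-0.03 -0.18  1.86  0.    1.45  0.03] [ 0.01   0.004 -1.   ]
15.175 [0.525  0.062  0.1932] jaw -3.0 F [7.49 2.37 8.61] op 0.0082 q [-0.03 -0.18  1.86  0.    1.45  0.03] [ 0.01   0.004 -1.   ]
```

View pics/side14c.png

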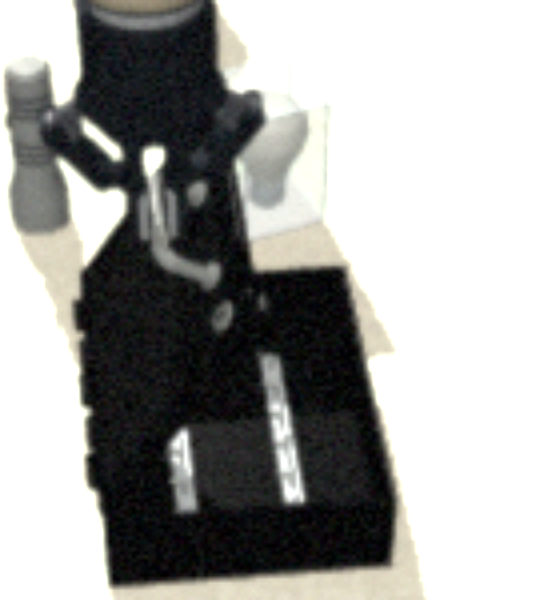

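View pics/top14c.png

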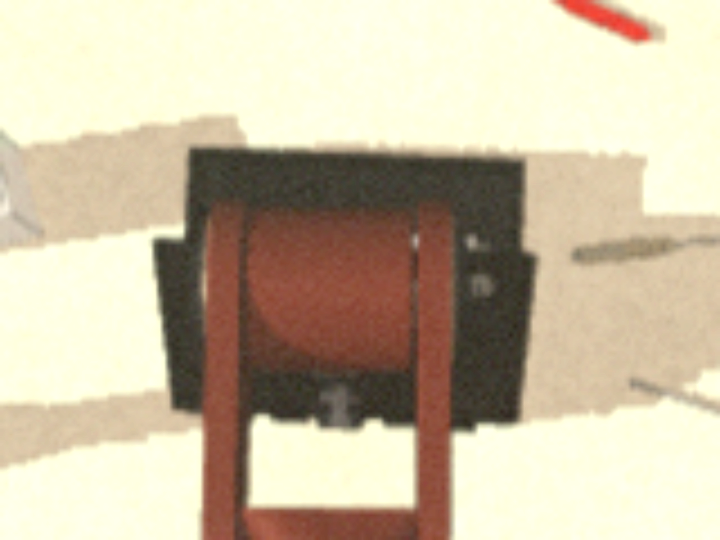

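```bash
cat > fit.py <<'E'
import sys
from h import *
k=sys.argv[1]
yaw=np.radians(-3.2); ex=np.array([np.cos(yaw),np.sin(yaw)]); 
C=np.array([.567,.0605]); hinge=C-.09*ex
def bx(P): 
    r=P[...,:2]-hinge; return np.stack([r@ex, r@np.array([-ex[1],ex[0]]), P[...,2]-.073],-1)
for n in('side','top'):
    d=np.load(n+k+'.npy',allow_pickle=True).item(); B=bx(pts(d)); g=d['frame'].max(-1)
    m=(d['range_z']>0)&(B[...,2]>.015)&(B[...,2]<.19)&(abs(B[...,1])<.112)&(B[...,0]>-.02)&(B[...,0]<.12)&(g<70)
    th=np.arctan2(B[...,2],B[...,0])
    ang=np.degrees(th[m])
    # iterative plane fit x-z line: offset 4mm outwards from hinge: -sin*x+cos*z=.004
    from scipy.optimize import least_squares
    Q=B[m][:,[0,2]]
    # prior: keep points near plane at a guess
    best=None
    for g0 in np.arange(35,85,1.):
        a=np.radians(g0); r=-np.sin(a)*Q[:,0]+np.cos(a)*Q[:,1]-.004
        c=(abs(r)<.004).sum(); best=max(best,(c,g0)) if best else (c,g0)
    g0=np.radians(best[1]); r=-np.sin(g0)*Q[:,0]+np.cos(g0)*Q[:,1]-.004; K=Q[abs(r)<.008]
    f=least_squares(lambda p:-np.sin(p[0])*K[:,0]+np.cos(p[0])*K[:,1]-p[1],[g0,.004],loss='soft_l1',f_scale=.002)
    f1=least_squares(lambda p:-np.sin(p[0])*K[:,0]+np.cos(p[0])*K[:,1]-.004,[g0],loss='soft_l1',f_scale=.002)
    print(n,len(Q),best,len(K),'free fit',np.degrees(f.x[0]).round(2),f.x[1].round(4),'fixed off',np.degrees(f1.x[0]).round(2))
    # bright bar points
    b=(g>90)&(B[...,2]>.1)&(B[...,2]<.19)&(B[...,0]>0)&(B[...,0]<.09)&(abs(B[...,1])<.04)&(d['range_z']>0)
    # free edge: highest points of door at |y|>.07
    e=(d['range_z']>0)&(abs(B[...,1])>.075)&(abs(B[...,1])<.112)&(B[...,2]>.1)&(B[...,2]<.2)&(B[...,0]>0)&(B[...,0]<.15)
    E=B[e]; 
    if len(E): print(' edge max z',np.percentile(E[:,2],[90,97,99]).round(4),'n',len(E), 'expect at 60:',(.183*np.sin(np.pi/3)+.004*.5).round(4))
E
python3 fit.py 14
```

```text
side 2418 (np.int64(2051), np.float64(59.0)) 2139 free fit 58.75 0.0044 fixed off 58.91
 edge max z [0.1557 0.1579 0.1586] n 287 expect at 60: 0.1605
top 944 (np.int64(750), np.float64(57.0)) 929 free fit 58.83 -0.0006 fixed off 56.68
 edge max z [0.156  0.1588 0.1604] n 321 expect at 60: 0.1605
```

Two depth fits give 58.8°, and the arc travel gives 58.7°. Trimming about 1.2° more.

Request:
jog_arm(
  steps=[
    {"dx": -0.05,"dy": 0.0,"dz": 0.0,"twist": 0.0},
    {"dx": -0.08,"dy": 0.0,"dz": 0.01,"twist": 0.0},
    {"dx": -0.08,"dy": 0.0,"dz": 0.01,"twist": 0.0},
    {"dx": -0.08,"dy": 0.0,"dz": 0.01,"twist": 0.0},
  ],
)

```text
t: 15.68
tool_pos: [0.5208, 0.0623, 0.1945]
tool_rot: [2.275, 2.159, 0.018]
contact_force: [4.4, 2.6, 1.3]
opening: 0.0083
```

```bash
python3 st.py; python3 ang.py 15; python3 st.py; python3 fit.py 15
```

```text
15.675 [0.5208 0.0623 0.1945] jaw -3.0 F [4.38 2.65 1.27] op 0.0083 q [-0.03 -0.19  1.87  0.    1.45  0.03] [ 0.012  0.004 -1.   ]
15.775 [0.5208 0.0623 0.1945] jaw -3.0 F [4.26 3.94 0.98] op 0.0078 q [-0.03 -0.19  1.87  0.    1.45  0.03] [ 0.012  0.004 -1.   ]
side 2330 (np.int64(1979), np.float64(60.0)) 2047 free fit 60.25 0.0044 fixed off 60.43
 edge max z [0.1584 0.1603 0.1616] n 298 expect at 60: 0.1605
top 866 (np.int64(693), np.float64(58.0)) 852 free fit 60.33 -0.0005 fixed off 58.26
 edge max z [0.1588 0.1611 0.1623] n 315 expect at 60: 0.1605
```

Both plane fits give 60.3°, and the travel gives 60.2°; the pose is steady. One last look at the scene before handing in.

```bash
python3 - <<'E'
from h import *
d=grab('side'); save('side16',np.clip(d['frame'].astype(float)*1.6,0,255).astype(np.uint8))
a=np.load('side0.npy',allow_pickle=True).item()['frame'].astype(int)
f=d['frame'].astype(int)
P=pts(d); 
# driver on shelf
m=np.zeros(f.shape[:2],bool); w=P[265:345,285:330]; q=w[(w[...,2]>.006)&(w[...,2]<.03)]
print('driver z',np.percentile(q[:,2],[50,95]).round(3),cv2.minAreaRect(q[:,:2].astype(np.float32)))
for n,u0,v0,u1,v1 in(('plugs',350,322,385,354),('torch',268,100,292,155),('bulb',325,105,355,150)): print(n,abs(f-a)[v0:v1,u0:u1].mean().round(1))
E
python3 st.py
```

```text
driver z [0.014 0.018] ((0.47048574686050415, -0.21609655022621155), (0.191642165184021, 0.01950211636722088), 68.55840301513672)
plugs 29.4
torch 24.8
bulb 15.8
15.825 [0.5208 0.0623 0.1945] jaw -3.0 F [4.07 1.82 1.82] op 0.0081 q [-0.03 -0.19  1.87  0.    1.45  0.03] [ 0.012  0.004 -1.   ]
```

View pics/side16.png

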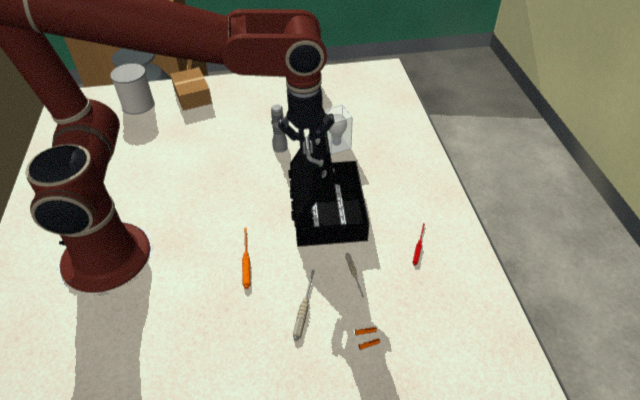

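View pics/side15c.png

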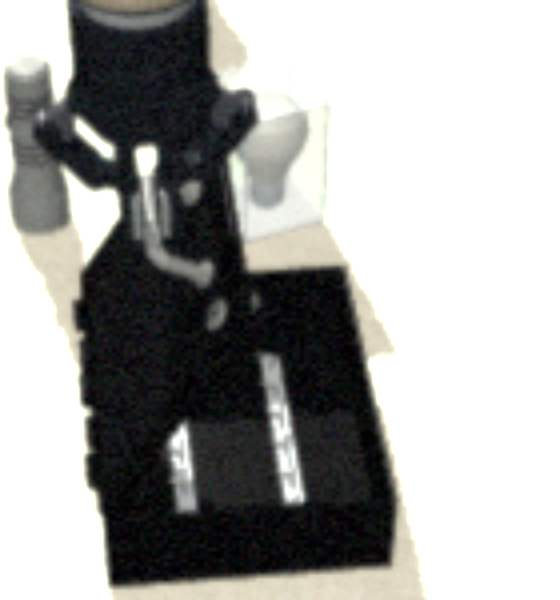

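The picture shows the door held open. The plugs (366,331 and 369,344), torch (279,128) and bulb case (337,130) are at their original pixels; brightness differs only through shadow. The driver lies flat at (303,305). Handing in.

```bash
python3 -c "
from station import ctrl
print(ctrl.finish_job())"; python3 st.py
```

```text
the job is handed in; nothing more can be done
None
the job is handed in; nothing more can be done
```

The screwdriver is on the shelf and the door is held open at about 60° by its handle. I handed the job in at about 15.8 s with the arm still gripping the bar.

- **Screwdriver:** I gripped the larger pale screwdriver on the door, carried it over and set it down until it touched the shelf, then let go. It lies flat with its middle at about (0.47, -0.22), its top 16–18 mm above the shelf, and its tip about 60 mm or more from the box.
- **Door:** The last fits from the two cameras gave 60.3° each, and the arm's travel gave 60.2°. The pose held steady through the last readings, with about 5 N or less on the tool.
- **Other things:** The torch, bulb case, wall plugs and the other screwdrivers are at their original spots by eye in the last picture. My automatic before-and-after comparison couldn't confirm this, because shadows had changed the brightness.

**What went wrong or disagreed:**
- **First grasp:** It closed on nothing. The fingertips sit about 22–25 mm higher than the reported tool position suggests, so I worked from the camera depth after that.
- **Handle grip:** The bar seems to have slipped about 5 mm in the pads while rising, but the grip held.
- **Top camera:** A fit with the hinge offset fixed read 58.3°. I put that down to the roughly 5 mm difference between the two cameras and did not use it.

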